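# Sort the market vegetables into the steamer, bowl and dish

## Task

Sort the shopping that is lying about on the counter: put both potatoes in the aluminium steamer basket, both lemons in the wooden bowl and the garlic in the small clay dish. Lower each one to the bottom rather than dropping it, with no piece lying on top of another, and leave the three containers standing upright. Leave the tea glass and the coffee cup standing where they are.

Things in the scene. Friction and masses are not known exactly. Their poses are not given: they have to be found in the camera images.
- potato_long_mid (a point): The longer of two brown potatoes, an oblong lump 74 mm long (its x), 51 mm wide (its y), 48 mm high, about 100 g. The point is its centre, 24 mm above its underside; z is up. Lies loose on the counter, flat side down, at any yaw. Belongs in the steamer basket. Grip it across its width.
- potato_round_mid (a point): The shorter, rounder brown potato, 64 mm long (its x), 51 mm wide (its y), 47 mm high, about 80 g. The point is its centre, 23.5 mm above its underside; z is up. Lies loose on the counter, flat side down, at any yaw. Belongs in the steamer basket.
- lemon_big_mid (a point): The bigger of two lemons: round in section, 49 mm thick, 66 mm long along its x with a small nub at each end, about 90 g. The point is its centre, 23 mm above the counter as it lies. Lies loose on the counter, flat side down, at any yaw. Belongs in the wooden bowl. Grip it across its thickness (its y).
- lemon_small_mid (a point): The smaller lemon: 46 mm thick, 58 mm long along its x, about 70 g. The point is its centre, 22 mm above the counter as it lies. Lies loose on the counter, flat side down, at any yaw. Belongs in the wooden bowl.
- garlic_mid (a point): A bulb of garlic standing on its root end: round, 51 mm across at its widest (between 13 and 28 mm above its underside), narrowing to a 10 mm stalk, 60 mm high in all, about 55 g. The point is on its axis, 22 mm above its underside, level with its widest part; z points up the stalk. Loose on the counter. Belongs in the small clay dish.
- steamer: The aluminium steamer basket, empty: a straight-sided round pan with a flat perforated floor, 192 mm across outside, 187 mm inside, 55 mm high, wall 2.5 mm, floor 4 mm thick. Two small ear handles stick out on its +y and -y sides to 113 mm from the axis. Loose, about 400 g. Origin: centre of its underside, z up.
- wood_bowl: The turned wooden bowl, empty: round, 186 mm across the rim and 50 mm high, wall 6 mm, flat inner floor about 120 mm across at 8 mm above its underside, with sides that flare to 174 mm inside at the rim. Loose, about 450 g. Origin: centre of its underside, z up.
- clay_dish: The small red-brown clay dish, empty: round, 130 mm across the rim and 34 mm high, wall 6 mm, flat inner floor about 100 mm across at 7 mm above its underside. Loose, about 320 g. Origin: centre of its underside, z up.
- tea_glass: A small empty waisted tea glass standing among the things towards the far side, left or right, 52 mm across, 62 mm high. Origin: centre of its underside. Not to be moved.
- coffee_cup: A small empty white coffee cup, 62 mm across, 52 mm high, with a loop handle on its +y side that reaches to 68 mm from its axis. Stands towards the far side, on the other hand from the tea glass. Origin: centre of its underside. Not to be moved.
Things that resemble listed ones, but are neither listed nor needed, are in the scene too. Leave any blue or purple look-alike of the part that bears potato_round_mid alone.

How it is judged (in metres and radians):
At the end, for the whole second after the job is handed in: Potatoes in the steamer (centre within 75 mm of its axis, under 45 mm above its underside), lemons in the wooden bowl (72, 58 mm), garlic in the clay dish (45, 48 mm), each at rest and released; all three containers level within 0.15 rad (horizontal distance between each of potato_long_mid, potato_round_mid and steamer below 0.075 m and z of each of potato_long_mid, potato_round_mid in the frame of steamer below 0.045 m and linear speed of each of potato_long, potato_round, lemon_big, lemon_small, garlic below 0.03 m/s and horizontal distance between each of lemon_big_mid, lemon_small_mid and wood_bowl below 0.072 m and z of each of lemon_big_mid, lemon_small_mid in the frame of wood_bowl below 0.058 m and horizontal distance between garlic_mid and clay_dish below 0.045 m and z of garlic_mid in the frame of clay_dish below 0.048 m and angle between each of steamer, wood_bowl, clay_dish's own z axis and vertical below 0.15 rad); the robot touches nothing.
It fails at once if a potato, lemon or the garlic is dropped from more than about 3 cm or thrown (faster than 0.8 m/s while not held) ((linear speed of potato_long above 0.8 m/s and contact force between the fingers and potato_long below 0.05 N) or (linear speed of potato_round above 0.8 m/s and contact force between the fingers and potato_round below 0.05 N) or (linear speed of lemon_big above 0.8 m/s and contact force between the fingers and lemon_big below 0.05 N) or (linear speed of lemon_small above 0.8 m/s and contact force between the fingers and lemon_small below 0.05 N) or (linear speed of garlic above 0.8 m/s and contact force between the fingers and garlic below 0.05 N)).
It fails at once if the tea glass is shifted more than 20 mm or tipped (distance of tea_glass from where it was at the start of the episode above 0.02 m or angle between tea_glass's own z axis and vertical above 0.3 rad).
It fails at once if the coffee cup is shifted more than 20 mm or tipped (distance of coffee_cup from where it was at the start of the episode above 0.02 m or angle between coffee_cup's own z axis and vertical above 0.3 rad).
It also fails if it takes over 136 s, if anything falls off the work surface, if the arm or the gripper's body presses on something with over 40 N, if the wrist force passes 120 N, or if a joint passes its speed limit or range.

## Robot

A 6-joint arm with a two-finger parallel gripper is mounted at the origin on the work surface. World frame = base frame: x ahead of the robot, y to its left, z up, the work surface at z = 0. Lengths are in mm, angles in rad, forces in N, time in s.
With the tool pointing down it reaches from about 250 to 775 mm from the base axis. Payload 8.9 kg.
Tool frame: the origin (TCP) lies at the very end of the fingers, on their centre line; the grasp point (between the pads) lies 19 mm behind it; z points along the fingers, y is the line along which they close (so a half turn about z gives the same grasp; the last joint's range is limited). The gripper opens to 85 mm and grips with 20 to 120 N. Pads are 22 mm wide; open, the fingers measure 114 mm over their backs; the gripper's body (76 mm by 85 mm) begins 54 mm behind the grasp point. The pads swing forward as they close: fully open they stand 13 mm farther back than shut.
Start: joints at [-1.242, 0.291, -0.153, 1.127, 0, 1.431], TCP at [236.736, -468.593, 231.305] pointing down, gripper open.
Joint ranges: [-2.52, 2.52], [-0.91, 1.74], [-1.3, 1.37], [-1.96, 2.02], [-1.52, 1.47], [-3.14, 3.14]. Speed limits (rad/s): [2.22, 2.22, 2.79, 3.14, 3.14, 3.14].

## Interface

Orientations are given as a unit quaternion [w, x, y, z].
In Python, from station import ctrl gives the robot as it stands.
- The arm moves only by the tool arm_command, never from a script. Its argument "series" is text: rows parted by semicolons, each of 7 numbers parted by spaces: the shift along the tool's x, y, z in mm, then the turn, a rotation vector about the tool's x, y, z in rad, then the closure in counts, from 0 (fully open) to 255 (shut). A call has 1 to 8 rows; each row is the pose to reach, as a shift and turn from the pose commanded when the call began, along the tool's axes at that moment; what a row does not reach only later rows make up. A row lasts 1/12 s, in which the tool goes at most 41.7 mm and 7.16 degrees, less where a joint would pass 70% of its speed; a pose out of reach is approached as far as the arm can. A call with a gripper value outside its range is refused whole. The fingers move at their own pace and stop on an object; "force" is the grip in N (left out, the last holds). Time passes only in rows, so rows that repeat a pose let the fingers close. It gives the time, the measured TCP pose, the force, the opening and the grip force at its end, in the units of the state.
- ctrl.get_obs(): the state, without advancing time (a new reading comes with each control period).
- ctrl.grab_frame(name): name is "scene" or "top" or "wrist"; returns a dict with "img" (420x560x3 uint8, blue, green, red), "intrinsics" (3x3 intrinsics, pixels), "rvec" (rotation vector, rad) and "tvec" (3), from world to camera coordinates, as OpenCV has them. Camera axes: x right, y down, z forward; pixel columns grow to the right and rows downward; lengths in mm; the calibration is good to about 2 mm. A picture is of the moment at which its call begins. There is no depth.
- ctrl.sign_off(): hands the job in; it is judged then, once.
Trained networks look in the newest picture that a camera, given by its name, has taken for a name from the list of things; names that differ only in an ending like _2 or _b are one class to them, and where a whole thing is asked for, a point or a joint stands for the part that bears it (a point fixed in the world has none). Each returns a list of dicts, best first, with "score" (0 to 1); they miss things now and then, are a little off and sometimes report something else, mostly with a low value. They report only what shows in the picture. A call takes as long as a camera call. They do not tell look-alikes from the thing itself.
- ctrl.look_for(camera, label): "location" ([x, y, z] in mm, in the coordinates of the camera as it stood for that picture, good to about 4 mm: the middle of the surface that is visible of it).
- ctrl.spot_point(camera, label): "location" ([x, y, z] in mm, in the coordinates of the camera as it stood for that picture, good to about 4 mm: a listed point, or the origin of a listed thing).
The state is a dict: "time_s": time; "joints": joint angles; "joint_vel": joint speeds; "joint_efforts": joint torques, N m; "eef_pos": TCP position; "tool_rot": TCP orientation; "contact_force": force on the tool from outside, world axes, zero at the start; "moment": the same for the moment, N m; "opening": opening from 0.0 (shut) to 1.0 (fully open); "finger_force": force on a finger pad.
Only numpy, scipy, OpenCV 4.12 (cv2) and the standard library are available. Lean on these libraries where they do the work, as an engineer would, in place of code of your own. Each camera call takes 0.05 s, during which the arm holds its last target. There are 200 camera calls.

## Working session

There is one attempt and no reset: what is moved stays moved. The work goes in short steps, Python scripts to look and compute and a tool call to move; the robot and the scene stay as the last step left them, time stands still between calls to the robot, and variables do not carry over. Pictures are saved under pics/ and viewed, at most 14 in all, crops included, and the job is handed in when it is done.

Besides the shell and the picture viewer there is one more tool, called by a JSON object that holds its "method" and its "body", one argument or row to a line. arm_command: Moves the arm, as the interface text tells. Its arguments: {"type":"object","properties":{"series":{"type":"string"},"force":{"type":"number"}},"required":["series"]}

```bash
mkdir -p pics; cat > h.py <<'E'
import numpy as np, cv2
from station import ctrl
def w(f,p):
    R=cv2.Rodrigues(np.array(f["rvec"],float))[0]
    return R.T@(np.array(p,float)-np.array(f["tvec"],float).ravel())
def px(f,P):
    return cv2.projectPoints(np.array([P],float),np.array(f["rvec"],float),np.array(f["tvec"],float),np.array(f["intrinsics"],float),None)[0].ravel()
def ray(f,u,v,z):
    R=cv2.Rodrigues(np.array(f["rvec"],float))[0];t=np.array(f["tvec"],float).ravel()
    c=-R.T@t; d=R.T@np.linalg.inv(np.array(f["intrinsics"],float))@[u,v,1]
    return c+d*(z-c[2])/d[2]
E
python3 - <<'E'
from h import *
L="potato_long_mid potato_round_mid lemon_big_mid lemon_small_mid garlic_mid steamer wood_bowl clay_dish tea_glass coffee_cup".split()
for c in ["top","scene"]:
    f=ctrl.grab_frame(c); cv2.imwrite(f"pics/{c}0.png",f["img"])
    for l in L:
        for d in ctrl.spot_point(c,l)[:4]:
            p=w(f,d["location"]); print(c,l,round(d["score"],2),p.round(),px(f,p).round())
o=ctrl.get_obs(); print(o["time_s"],o["eef_pos"],o["tool_rot"])
E
```

```text
top potato_long_mid 0.65 [437.  16.  29.] [262. 218.]
top potato_round_mid 0.95 [ 204. -385.   25.] [422. 307.]
top potato_round_mid 0.86 [ 419. -142.   28.] [324. 224.]
top potato_round_mid 0.63 [ 696. -337.   25.] [394. 118.]
top potato_round_mid 0.58 [ 252. -288.   24.] [383. 288.]
top lemon_big_mid 0.88 [561. 180.  23.] [198. 171.]
top lemon_small_mid 0.88 [439. 154.  26.] [208. 218.]
top garlic_mid 0.64 [ 562. -169.   26.] [333. 169.]
top steamer 0.67 [ 494. -364.    1.] [405. 195.]
top wood_bowl 0.79 [650. -22.   7.] [275. 138.]
top clay_dish 0.56 [504. 368.  -1.] [127. 195.]
top tea_glass 0.59 [697. 225.   6.] [182. 122.]
top coffee_cup 0.8 [ 680. -222.    4.] [349. 127.]
scene potato_long_mid 0.6 [437.  22.  23.] [291. 200.]
scene potato_round_mid 0.82 [ 209. -387.   25.] [128. 180.]
scene potato_round_mid 0.8 [ 697. -332.   24.] [185. 316.]
scene potato_round_mid 0.7 [ 255. -294.   25.] [164. 182.]
scene potato_round_mid 0.65 [ 420. -149.   22.] [229. 211.]
scene lemon_big_mid 0.83 [554. 181.  24.] [362. 215.]
scene lemon_small_mid 0.48 [440. 155.  22.] [336. 190.]
scene garlic_mid 0.87 [ 565. -167.   23.] [238. 253.]
scene steamer 0.68 [ 493. -361.    3.] [157. 257.]
scene wood_bowl 0.68 [653. -22.  -0.] [305. 270.]
scene clay_dish 0.57 [506. 372.  -3.] [414. 193.]
scene tea_glass 0.84 [700. 228.  -2.] [403. 258.]
scene coffee_cup 0.81 [ 685. -226.   -2.] [229. 305.]
1.1 [ 236.73199225 -468.57207827  231.29788574] [-2.53306745e-05  9.72770309e-01  2.31771277e-01  3.95224417e-06]
```

```bash
python3 - <<'E'
import cv2
a=cv2.imread("pics/top0.png")[85:335,100:460]
cv2.imwrite("pics/top1.png",cv2.resize(a,None,fx=2.2,fy=2.2,interpolation=cv2.INTER_CUBIC))
E
```

```text
(no output)
```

View pics/top1.png

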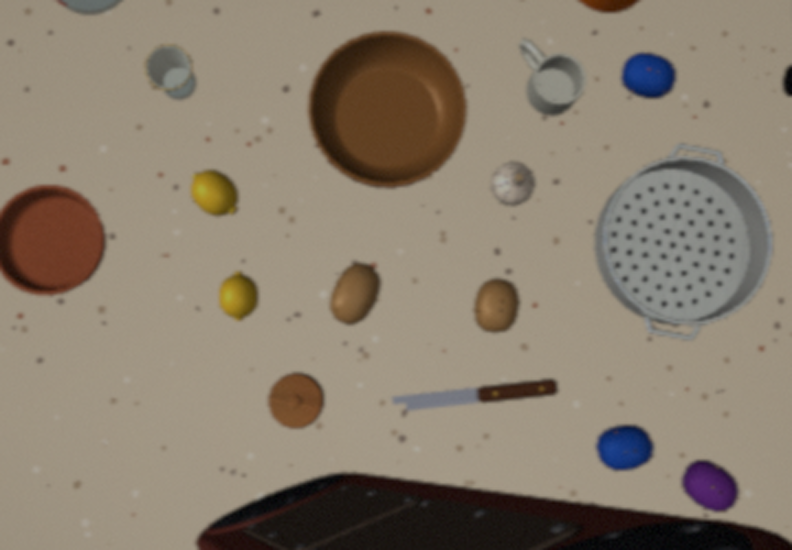

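The top view shows the brown potatoes at (355,293) and (497,305), the lemons at (214,192) and (238,297) and the garlic at (513,183). The containers, glass and cup are where the networks put them. The blue and purple lumps are decoys, so the round potato is the one near (420,-145).

```bash
cat >> h.py <<'E'
from scipy.spatial.transform import Rotation as Ro
def go(x,y,z,psi):
    """shift in tool axes + turn vector from the present pose to TCP (x,y,z), tool down, tool x at world yaw psi"""
    o=ctrl.get_obs(); q=o["tool_rot"]; R=Ro.from_quat([q[1],q[2],q[3],q[0]])
    T=Ro.from_matrix(np.array([[np.cos(psi),np.sin(psi),0],[np.sin(psi),-np.cos(psi),0],[0,0,-1.]]))
    X=R.as_matrix()[:,0]
    print("shift",(R.inv().apply(np.array([x,y,z])-o["eef_pos"])).round(1),"turn",(R.inv()*T).as_rotvec().round(3),"psi now",np.arctan2(X[1],X[0]).round(3),"t",o["time_s"],"pos",np.round(o["eef_pos"],1),"j",np.round(o["joints"],2))
def blob(f,P,z,r,kind,dbg=False):
    """centroid and long axis yaw on plane z of a saturated brown/yellow blob about P"""
    hsv=cv2.cvtColor(f["img"],cv2.COLOR_BGR2HSV); u,v=px(f,P)
    m=((hsv[...,1]>kind)&(hsv[...,2]>25)).astype(np.uint8); k=np.zeros_like(m); cv2.circle(k,(int(u),int(v)),r,1,-1); m*=k
    n,l,s,c=cv2.connectedComponentsWithStats(m); i=1+np.argmax(s[1:,4]); ys,xs=np.nonzero(l==i)
    W=np.array([ray(f,a,b,z)[:2] for a,b in zip(xs,ys)]); C=np.cov(W.T); e,V=np.linalg.eigh(C)
    return W.mean(0).round(1),np.arctan2(V[1,1],V[0,1]).round(2),(4*np.sqrt(e)).round(),len(xs)
E
python3 - <<'E'
from h import *
f=ctrl.grab_frame("top")
for n,P,k in [("long",(437,19,24),95),("round",(420,-145,24),95),("big",(558,180,23),120),("small",(440,155,22),120)]:
    print(n,blob(f,P,P[2],20,k))
go(420,-145,140,1.5)
E
```

```text
long (array([436.8,  19.3]), np.float64(2.69), array([48., 74.]), 422)
round (array([ 419.7, -145.4]), np.float64(2.91), array([49., 61.]), 354)
big (array([557.5, 183.1]), np.float64(0.83), array([46., 60.]), 323)
small (array([436. , 155.4]), np.float64(-3.08), array([43., 51.]), 265)
shift [ 309.5 -206.2   91.3] turn [-0.    -0.    -1.032] psi now 0.468 t 1.15 pos [ 236.7 -468.6  231.3] j [-1.24  0.29 -0.15  1.13 -0.    1.43]
```

{"method": "arm_command", "body": {
  "series": "310 -206 81 0 0 -0.97 0;310 -206 81 0 0 -0.97 0;310 -206 81 0 0 -0.97 0;310 -206 81 0 0 -0.97 0;310 -206 81 0 0 -0.97 0;310 -206 81 0 0 -0.97 0;310 -206 81 0 0 -0.97 0;310 -206 81 0 0 -0.97 0",
  "force": 35
}}

```text
time_s: 1.82
eef_pos: [398.2, -183.6, 160.3]
tool_rot: [0.0, 0.75, 0.661, 0.0]
contact_force: [1.1, -1.1, -0.4]
opening: 1.002
finger_force: 0.0
```

{"method": "arm_command", "body": {
  "series": "0 0 0 0 0 -0.97 0;0 0 0 0 0 -0.97 0;0 0 0 0 0 -0.97 0;0 0 0 0 0 -0.97 0;0 0 0 0 0 -0.97 0;0 0 0 0 0 -0.97 0;0 0 0 0 0 -0.97 0;0 0 0 0 0 -0.97 0"
}}

```text
time_s: 2.48
eef_pos: [397.7, -185.4, 160.5]
tool_rot: [0.0, 0.356, 0.935, -0.0]
contact_force: [-0.2, 0.2, -0.8]
opening: 1.004
finger_force: 0.0
```

```bash
python3 - <<'E'
from h import *
go(420,-145.5,130,2.91)
f=ctrl.grab_frame("wrist"); cv2.imwrite("pics/w1.png",f["img"])
for d in ctrl.spot_point("wrist","potato_round_mid"): print(d["score"],w(f,d["location"]).round(1))
print(px(f,(420,-145,24)))
E
```

```text
shift [ 9.8 44.6 30.5] turn [-0.     0.    -0.496] psi now 2.414 t 2.4833 pos [ 397.7 -185.4  160.5] j [-0.6   0.19 -0.49  0.89  0.    0.12]
0.89 [ 256.3 -289.5   19.6]
0.7 [ 420.1 -143.2   27.2]
[334.15868194 184.92773159]
```

{"method": "arm_command", "body": {
  "series": "10 44 30 0 0 -0.5 0;10 44 30 0 0 -0.5 0;10 44 30 0 0 -0.5 0;10 44 30 0 0 -0.5 0;10 44 30 0 0 -0.5 0;10 44 30 0 0 -0.5 0;10 44 30 0 0 -0.5 0"
}}

```text
time_s: 3.17
eef_pos: [419.7, -146.2, 130.5]
tool_rot: [0.0, 0.12, 0.993, -0.0]
contact_force: [-0.1, 0.1, -0.5]
opening: 1.003
finger_force: 0.0
```

```bash
python3 - <<'E'
from h import *
go(420,-145,4,2.91)
f=ctrl.grab_frame("wrist"); cv2.imwrite("pics/w2.png",f["img"])
for d in ctrl.spot_point("wrist","potato_round_mid"): print(d["score"],w(f,d["location"]).round(1))
print(px(f,(420,-145,24)),blob(f,(420,-145,24),24,150,95))
E
```

```text
shift [  0.    1.2 126.5] turn [-0.     0.    -0.008] psi now 2.902 t 3.1667 pos [ 419.7 -146.2  130.5] j [-0.5   0.23 -0.52  0.82 -0.   -0.26]
0.76 [ 416.9 -143.4   24.4]
[277.15765856 208.216845  ] (array([ 420.1, -144.4]), np.float64(2.94), array([51., 66.]), 5158)
```

View pics/w2.png

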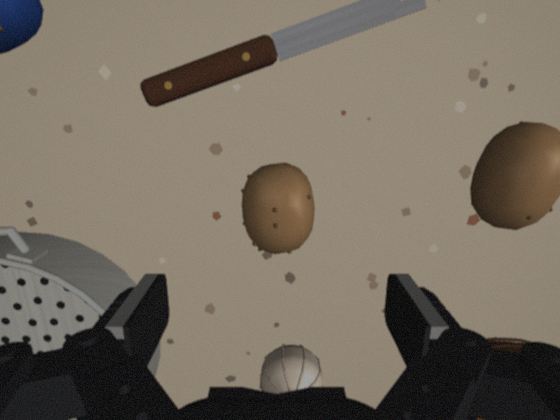

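The round potato is at (277,208), lined up between the fingers. I'll go down and grip it.

{"method": "arm_command", "body": {
  "series": "0 1 40 0 0 -0.02 0;0 1 80 0 0 -0.02 0;0 1 110 0 0 -0.02 0;0 1 126 0 0 -0.02 0;0 1 126 0 0 -0.02 0;0 1 126 0 0 -0.02 255;0 1 126 0 0 -0.02 255;0 1 126 0 0 -0.02 255"
}}

```text
time_s: 3.93
eef_pos: [421.0, -145.7, 5.8]
tool_rot: [0.001, 0.107, 0.994, -0.0]
contact_force: [0.1, 0.5, -0.6]
opening: 0.602
finger_force: 0.0
```

{"method": "arm_command", "body": {
  "series": "0 0 0 0 0 0 255;0 0 0 0 0 0 255;0 0 0 0 0 0 255;0 0 0 0 0 0 255;0 0 -15 0 0 0 255;0 0 -45 0 0 0 255;0 0 -85 0 0 0 255;0 0 -125 0 0 0 255"
}}

```text
time_s: 4.6
eef_pos: [419.4, -144.7, 131.8]
tool_rot: [0.0, 0.107, 0.994, -0.0]
contact_force: [1.7, -1.4, -2.0]
opening: 0.574
finger_force: 37.0
```

```bash
python3 - <<'E'
from h import *
go(494,-330,130,2.91)
o=ctrl.get_obs();print(o["opening"],o["finger_force"])
f=ctrl.grab_frame("top")
for c in ("top",): 
  for d in ctrl.spot_point(c,"steamer"): print(d["score"],w(f,d["location"]).round(1))
f=ctrl.grab_frame("wrist")
for d in ctrl.spot_point("wrist","steamer"): print(d["score"],w(f,d["location"]).round(1))
E
```

```text
shift [-112.3 -165.2    1.8] turn [-0.     0.     0.017] psi now 2.927 t 4.6 pos [ 419.4 -144.7  131.8] j [-0.5   0.23 -0.52  0.82  0.   -0.28]
0.5740003092995405 37.04731124918908
0.84 [ 490.9 -363.3    4. ]
0.39 [ 422.4 -144.4  155.2]
```

{"method": "arm_command", "body": {
  "series": "-15 -37 0 0 0 0 255;-30 -73 0 0 0 0 255;-45 -109 0 0 0 0 255;-60 -145 0 0 0 0 255;-72 -178 0 0 0 0 255;-81 -198 0 0 0 0 255;-81 -198 0 0 0 0 255;-81 -198 0 0 0 0 255"
}}

```text
time_s: 5.47
eef_pos: [456.2, -356.0, 127.9]
tool_rot: [-0.001, 0.108, 0.994, 0.001]
contact_force: [-1.1, 0.3, -0.8]
opening: 0.576
finger_force: 37.1
```

```bash
python3 - <<'E'
from h import *
go(456,-355,11,2.927)
f=ctrl.grab_frame("scene"); cv2.imwrite("pics/s1.png",cv2.resize(f["img"][150:350,60:340],None,fx=2.5,fy=2.5))
E
```

```text
shift [  0.2   0.8 116.9] turn [ 0.001 -0.002 -0.001] psi now 2.926 t 5.4667 pos [ 456.2 -356.   127.9] j [-0.79  0.47 -0.17  0.93  0.   -0.57]
```

View pics/s1.png

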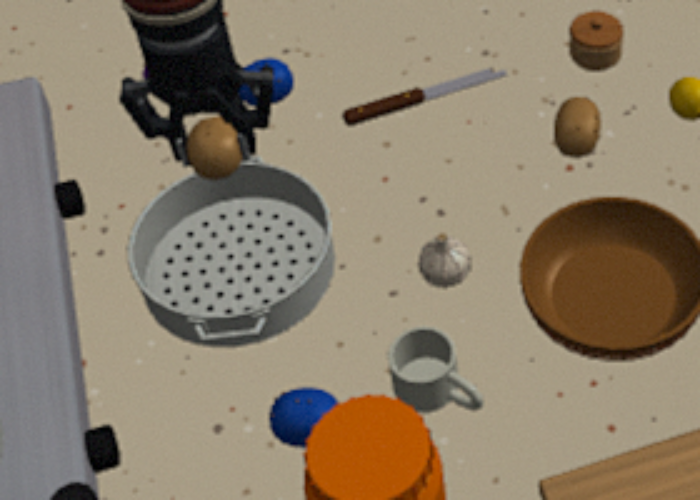

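The potato is held at (215,150), over the near part of the basket. I'll lower it and release it.

{"method": "arm_command", "body": {
  "series": "0 1 35 0 0 0 255;0 1 70 0 0 0 255;0 1 95 0 0 0 255;0 1 108 0 0 0 255;0 1 115 0 0 0 255;0 1 117 0 0 0 255;0 1 117 0 0 0 255;0 1 117 0 0 0 255"
}}

```text
time_s: 6.18
eef_pos: [457.8, -354.9, 13.5]
tool_rot: [0.001, 0.106, 0.994, -0.0]
contact_force: [-0.2, 0.1, -1.5]
opening: 0.574
finger_force: 37.1
```

{"method": "arm_command", "body": {
  "series": "0 0 0 0 0 0 40;0 0 0 0 0 0 40;0 0 0 0 0 0 40;0 0 0 0 0 0 40;0 0 -25 0 0 0 40;0 0 -60 0 0 0 40;0 0 -100 0 0 0 40;0 0 -130 0 0 0 0"
}}

```text
time_s: 6.85
eef_pos: [457.5, -355.0, 145.3]
tool_rot: [0.001, 0.107, 0.994, -0.001]
contact_force: [1.1, 0.0, 1.0]
opening: 0.961
finger_force: 0.0
```

```bash
python3 - <<'E'
from h import *
go(437,19,130,2.69)
f=ctrl.grab_frame("top")
for l in("steamer","potato_round_mid","potato_long_mid"):
  for d in ctrl.spot_point("top",l): print(l,d["score"],w(f,d["location"]).round(1))
E
```

```text
shift [ 99.4 361.2  14.9] turn [-0.001  0.002  0.238] psi now 2.928 t 6.85 pos [ 457.5 -355.   145.3] j [-0.79  0.45 -0.15  0.97  0.   -0.57]
steamer 0.85 [ 491.9 -366.9   -0.6]
potato_round_mid 0.9 [ 254.3 -288.2   19.9]
potato_round_mid 0.63 [ 457.3 -349.5   33.1]
potato_round_mid 0.62 [ 207.6 -385.7   25.7]
potato_round_mid 0.6 [ 698.1 -336.2   27.4]
potato_long_mid 0.64 [439.2  17.4  29. ]
```

{"method": "arm_command", "body": {
  "series": "10 38 5 0 0 0.05 0;20 76 5 0 0 0.1 0;31 114 5 0 0 0.15 0;41 152 5 0 0 0.2 0;52 190 5 0 0 0.238 0;62 228 5 0 0 0.238 0;73 266 5 0 0 0.238 0;83 304 5 0 0 0.238 0"
}}

```text
time_s: 7.72
eef_pos: [438.9, -38.1, 136.3]
tool_rot: [-0.001, 0.224, 0.975, 0.0]
contact_force: [1.2, 0.2, -0.3]
opening: 0.999
finger_force: 0.0
```

```bash
python3 - <<'E'
from h import *
go(437,18.5,130,2.69)
f=ctrl.grab_frame("wrist")
for d in ctrl.spot_point("wrist","potato_long_mid"): print(d["score"],w(f,d["location"]).round(1))
print(blob(f,(437,19,24),24,150,95))
E
```

```text
shift [26.4 50.   6.3] turn [-0.    -0.002 -0.001] psi now 2.689 t 7.7167 pos [438.9 -38.1 136.3] j [-0.25  0.22 -0.52  0.83  0.    0.2 ]
0.69 [434.8  17.1  25.1]
(array([436.7,  21.4]), np.float64(2.71), array([52., 76.]), 6351)
```

{"method": "arm_command", "body": {
  "series": "20 38 6 0 0 -0.01 0;27 51 6 0 0 -0.01 0;27 51 40 0 0 -0.01 0;27 51 80 0 0 -0.01 0;27 51 112 0 0 -0.01 0;27 51 132 0 0 -0.01 0;27 51 132 0 0 -0.01 0;27 51 132 0 0 -0.01 255"
}}

```text
time_s: 8.48
eef_pos: [436.9, 17.6, 4.4]
tool_rot: [-0.002, 0.219, 0.976, -0.0]
contact_force: [0.6, -0.3, -0.9]
opening: 0.884
finger_force: 0.0
```

{"method": "arm_command", "body": {
  "series": "0 0 0 0 0 0 255;0 0 0 0 0 0 255;0 0 0 0 0 0 255;0 0 0 0 0 0 255;0 0 0 0 0 0 255;0 0 -20 0 0 0 255;0 0 -55 0 0 0 255;0 0 -90 0 0 0 255"
}}

```text
time_s: 9.15
eef_pos: [437.8, 17.7, 96.9]
tool_rot: [-0.001, 0.219, 0.976, -0.0]
contact_force: [1.0, -1.2, -1.4]
opening: 0.577
finger_force: 37.4
```

{"method": "arm_command", "body": {
  "series": "0 0 -35 0 0 0.05 255;0 0 -35 0 0 0.1 255;0 0 -35 0 0 0.15 255;0 0 -35 0 0 0.2 255;0 0 -35 0 0 0.2 255"
}}

```text
time_s: 9.57
eef_pos: [439.0, 17.6, 131.6]
tool_rot: [0.001, 0.316, 0.949, 0.0]
contact_force: [0.0, 0.7, -1.6]
opening: 0.575
finger_force: 37.4
```

```bash
python3 - <<'E'
from h import *
go(528,-372,130,2.93)
E
```

```text
shift [-305.1 -258.1    1.9] turn [ 0.001  0.002 -0.432] psi now 2.498 t 9.5667 pos [439.   17.6 131.6] j [-0.13  0.22 -0.54  0.81  0.    0.52]
```

{"method": "arm_command", "body": {
  "series": "-30 -26 0 0 0 -0.1 255;-61 -52 0 0 0 -0.2 255;-92 -78 0 0 0 -0.3 255;-123 -104 0 0 0 -0.4 255;-154 -130 0 0 0 -0.43 255;-185 -156 0 0 0 -0.43 255;-216 -182 0 0 0 -0.43 255;-247 -208 0 0 0 -0.43 255"
}}

```text
time_s: 10.23
eef_pos: [511.9, -299.0, 130.9]
tool_rot: [0.0, 0.105, 0.994, -0.0]
contact_force: [0.9, -0.5, -0.8]
opening: 0.576
finger_force: 37.4
```

```bash
python3 - <<'E'
from h import *
go(530,-373,11,2.93)
E
```

```text
shift [-33.  -68.6 119.9] turn [-0.     0.001  0.001] psi now 2.931 t 10.2333 pos [ 511.9 -299.   130.9] j [-0.65  0.49 -0.13  0.95  0.   -0.44]
```

{"method": "arm_command", "body": {
  "series": "-16 -35 0 0 0 0 255;-33 -68 0 0 0 0 255;-33 -69 0 0 0 0 255;-33 -69 35 0 0 0 255;-33 -69 70 0 0 0 255;-33 -69 98 0 0 0 255;-33 -69 112 0 0 0 255;-33 -69 120 0 0 0 255"
}}

```text
time_s: 10.9
eef_pos: [528.6, -370.2, 9.6]
tool_rot: [-0.001, 0.105, 0.994, 0.001]
contact_force: [-12.3, 11.3, 53.3]
opening: 0.582
finger_force: 43.1
```

{"method": "arm_command", "body": {
  "series": "0 0 0 0 0 0 255;0 0 0 0 0 0 40;0 0 0 0 0 0 40;0 0 0 0 0 0 40;0 0 0 0 0 0 40;0 0 -30 0 0 0 40;0 0 -70 0 0 0 40;0 0 -110 0 0 0 40"
}}

```text
time_s: 11.57
eef_pos: [528.9, -370.6, 121.1]
tool_rot: [-0.001, 0.106, 0.994, 0.001]
contact_force: [0.7, -0.6, 0.7]
opening: 0.843
finger_force: 0.0
```

```bash
python3 - <<'E'
from h import *
go(440,155,130,3.18)
f=ctrl.grab_frame("wrist"); cv2.imwrite("pics/w3.png",f["img"])
f=ctrl.grab_frame("top")
for l in("steamer","potato_round_mid","potato_long_mid","garlic_mid"):
  for d in ctrl.spot_point("top",l): print(l,d["score"],w(f,d["location"]).round(1))
E
```

```text
shift [197.3 495.2  -8. ] turn [ 0.001 -0.002 -0.25 ] psi now 2.93 t 11.5667 pos [ 528.9 -370.6  121.1] j [-0.72  0.59  0.03  1.01 -0.   -0.51]
steamer 0.7 [ 496.5 -362.3   -2. ]
steamer 0.44 [504.3 368.9  -1.1]
potato_round_mid 0.82 [ 696.7 -335.    26.2]
potato_round_mid 0.67 [ 460.  -351.8   29.8]
potato_long_mid 0.91 [ 523.6 -371.1   33.1]
garlic_mid 0.64 [ 561.1 -171.1   25.4]
```

View pics/w3.png

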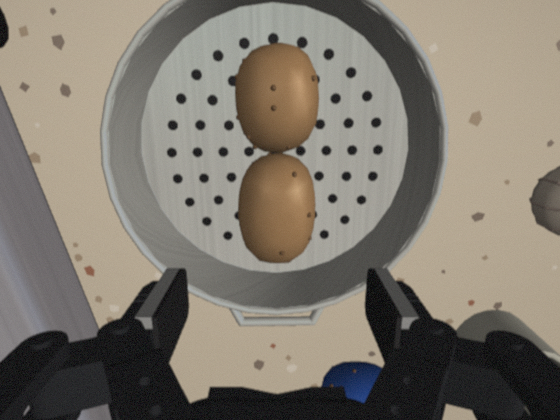

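Both potatoes lie flat and separate in the basket, at (277,97) and (277,207). The last lowering pressed with 53 N, so I'll lower the rest more gently. The garlic is next.

{"method": "arm_command", "body": {
  "series": "2 40 0 0 0 0 0;4 80 0 0 0 0 0;5 120 0 0 0 0 0;7 160 0 0 0 0 0;8 190 0 0 0 0 0;9 204 0 0 0 0 0;9 204 0 0 0 0 0"
}}

```text
time_s: 12.45
eef_pos: [563.1, -166.6, 119.1]
tool_rot: [-0.001, 0.104, 0.995, 0.001]
contact_force: [0.9, -0.2, 0.1]
opening: 1.003
finger_force: 0.0
```

```bash
python3 - <<'E'
from h import *
go(563,-169,5,2.93)
f=ctrl.grab_frame("wrist"); cv2.imwrite("pics/w4.png",f["img"])
for d in ctrl.spot_point("wrist","garlic_mid"): print(d["score"],w(f,d["location"]).round(1))
print(px(f,(563,-169,22)),px(f,(563,-169,60)))
E
```

```text
shift [ -0.7  -2.5 114.1] turn [ 0.001 -0.003  0.003] psi now 2.933 t 12.45 pos [ 563.1 -166.6  119.1] j [-0.41  0.49 -0.16  0.93  0.   -0.2 ]
0.86 [ 564.9 -170.6   21.1]
[271.71991725 213.00675586] [270.99048167 232.23928308]
```

View pics/w4.png

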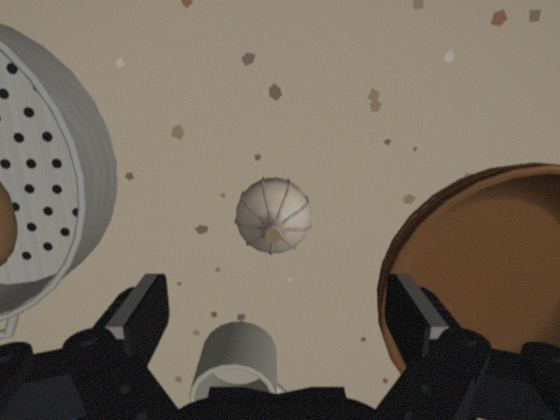

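The garlic is centred at (273,215) between the fingers.

{"method": "arm_command", "body": {
  "series": "-1 -2 40 0 0 0 0;-1 -2 75 0 0 0 0;-1 -2 100 0 0 0 0;-1 -2 114 0 0 0 0;-1 -2 114 0 0 0 0;-1 -2 114 0 0 0 255;-1 -2 114 0 0 0 255;-1 -2 114 0 0 0 255",
  "force": 30
}}

```text
time_s: 13.22
eef_pos: [565.3, -173.1, 7.8]
tool_rot: [0.001, 0.106, 0.994, -0.0]
contact_force: [0.5, 0.2, 0.2]
opening: 0.607
finger_force: 0.2
```

{"method": "arm_command", "body": {
  "series": "0 0 0 0 0 0 255;0 0 0 0 0 0 255;0 0 0 0 0 0 255;0 0 0 0 0 0 255;0 0 -20 0 0 0 255;0 0 -55 0 0 0 255;0 0 -95 0 0 0 255;0 0 -125 0 0 0 255"
}}

```text
time_s: 13.88
eef_pos: [564.9, -172.3, 134.8]
tool_rot: [0.001, 0.106, 0.994, -0.0]
contact_force: [0.4, -0.5, 0.3]
opening: 0.577
finger_force: 31.6
```

```bash
python3 - <<'E'
from h import *
go(505,369,130,2.93)
E
```

```text
shift [172.3 516.6   4.2] turn [-0.     0.002 -0.   ] psi now 2.93 t 13.8833 pos [ 564.9 -172.3  134.8] j [-0.42  0.48 -0.13  0.96  0.   -0.21]
```

{"method": "arm_command", "body": {
  "series": "12 37 0 0 0 0 255;25 74 0 0 0 0 255;37 111 0 0 0 0 255;50 148 0 0 0 0 255;62 185 0 0 0 0 255;74 222 0 0 0 0 255;86 259 0 0 0 0 255;98 296 0 0 0 0 255"
}}

```text
time_s: 14.55
eef_pos: [530.5, 139.8, 132.3]
tool_rot: [0.001, 0.106, 0.994, 0.0]
contact_force: [0.5, 0.5, -1.1]
opening: 0.582
finger_force: 31.6
```

{"method": "arm_command", "body": {
  "series": "12 37 0 0 0 0 255;25 74 0 0 0 0 255;37 111 0 0 0 0 255;50 148 0 0 0 0 255;62 185 0 0 0 0 255;74 210 0 0 0 0 255;74 221 0 0 0 0 255;74 221 0 0 0 0 255"
}}

```text
time_s: 15.22
eef_pos: [504.5, 372.5, 131.9]
tool_rot: [0.001, 0.104, 0.995, 0.001]
contact_force: [-0.7, -0.2, -0.4]
opening: 0.574
finger_force: 31.6
```

```bash
python3 - <<'E'
from h import *
f=ctrl.grab_frame("top")
for d in ctrl.spot_point("top","clay_dish"): print(d["score"],w(f,d["location"]).round(1))
for d in ctrl.spot_point("top","garlic_mid"): print("g",d["score"],w(f,d["location"]).round(1))
f=ctrl.grab_frame("scene")
for d in ctrl.spot_point("scene","clay_dish"): print(d["score"],w(f,d["location"]).round(1))
go(505,369,17,2.93)
f=ctrl.grab_frame("scene"); cv2.imwrite("pics/s2.png",cv2.resize(f["img"][80:280,320:520],None,fx=2.5,fy=2.5))
E
```

```text
0.72 [433.1 155.5  20.4]
0.68 [503.8 370.1  -3.5]
0.49 [ 525.5 -373.3   32. ]
g 0.62 [501.2 376.2 147.9]
0.67 [ 454.8 -357.4   27.1]
shift [  0.2   0.6 114.7] turn [-0.     0.    -0.002] psi now 2.928 t 15.4667 pos [505.1 368.4 131.7] j [ 0.51  0.55 -0.03  1.   -0.    0.73]
```

View pics/s2.png

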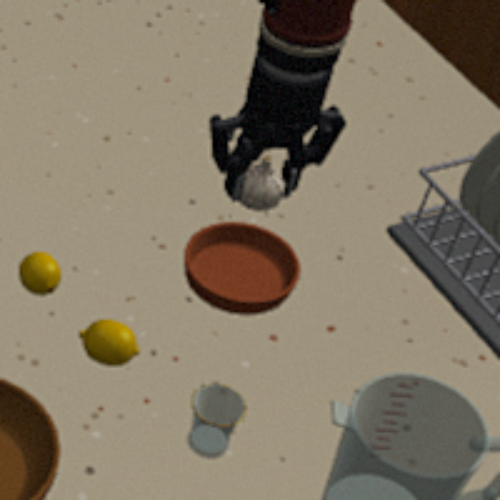

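The garlic is held upright over the dish, at (262,185). I'll lower it in stages and watch the force.

{"method": "arm_command", "body": {
  "series": "0 1 40 0 0 0 255;0 1 75 0 0 0 255;0 1 95 0 0 0 255;0 1 106 0 0 0 255;0 1 112 0 0 0 255;0 1 114 0 0 0 255;0 1 114 0 0 0 255"
}}

```text
time_s: 16.1
eef_pos: [505.8, 370.6, 18.2]
tool_rot: [0.0, 0.106, 0.994, 0.0]
contact_force: [0.8, -0.7, -0.1]
opening: 0.575
finger_force: 31.6
```

```bash
python3 - <<'E'
from h import *
go(505,369,15,2.93); print(ctrl.get_obs()["contact_force"])
E
```

```text
shift [ 0.4 -1.7  3.2] turn [ 0.001  0.001 -0.001] psi now 2.929 t 16.1 pos [505.8 370.6  18.2] j [ 0.52  0.66 -0.15  0.76  0.    0.73]
[ 0.78484671 -0.65178246 -0.11702722]
```

{"method": "arm_command", "body": {
  "series": "0 0 1 0 0 0 255;0 0 2 0 0 0 255;0 0 2 0 0 0 255"
}}

```text
time_s: 16.35
eef_pos: [505.5, 370.8, 16.3]
tool_rot: [0.001, 0.106, 0.994, 0.0]
contact_force: [-0.3, -0.4, -0.2]
opening: 0.569
finger_force: 31.6
```

{"method": "arm_command", "body": {
  "series": "0 0 1 0 0 0 255;0 0 1.5 0 0 0 255;0 0 1.5 0 0 0 60;0 0 1.5 0 0 0 60;0 0 1.5 0 0 0 60;0 0 1.5 0 0 0 60;0 0 1.5 0 0 0 60"
}}

```text
time_s: 16.93
eef_pos: [505.0, 370.5, 13.8]
tool_rot: [-0.0, 0.106, 0.994, -0.0]
contact_force: [-0.5, -0.4, 0.7]
opening: 0.762
finger_force: 0.0
```

{"method": "arm_command", "body": {
  "series": "0 0 -15 0 0 0 60;0 0 -40 0 0 0 60;0 0 -75 0 0 0 60;0 0 -110 0 0 0 60;0 0 -110 0 0 0 60"
}}

```text
time_s: 17.35
eef_pos: [508.3, 372.5, 130.8]
tool_rot: [0.004, 0.106, 0.994, 0.003]
contact_force: [2.4, 0.3, 0.7]
opening: 0.763
finger_force: 0.0
```

```bash
python3 - <<'E'
from h import *
go(558,182,130,3.97)
f=ctrl.grab_frame("wrist"); cv2.imwrite("pics/w5.png",f["img"])
for l in("garlic_mid","clay_dish"):
  for d in ctrl.spot_point("wrist",l): print(l,d["score"],w(f,d["location"]).round(1))
E
```

```text
shift [ -88.6 -175.8    0.3] turn [ 0.002  0.01  -1.04 ] psi now 2.93 t 17.35 pos [508.3 372.5 130.8] j [ 0.52  0.55 -0.03  0.99  0.    0.73]
garlic_mid 0.92 [502.9 374.5  24.3]
```

View pics/w5.png

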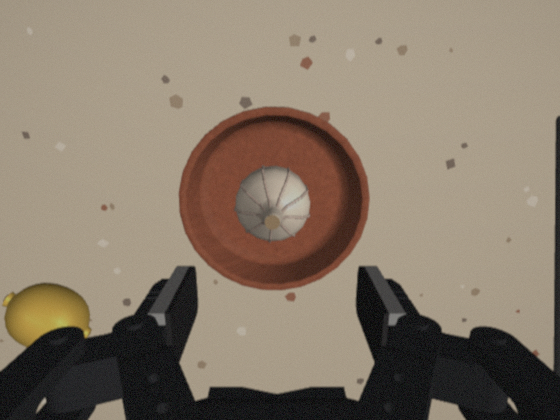

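The garlic stands in the middle of the dish, at (273,203). The big lemon is next.

{"method": "arm_command", "body": {
  "series": "-18 -36 0 0 0 -0.12 0;-36 -72 0 0 0 -0.24 0;-54 -108 0 0 0 -0.36 0;-72 -144 0 0 0 -0.48 0;-88 -170 0 0 0 -0.6 0;-89 -176 0 0 0 -0.72 0;-89 -176 0 0 0 -0.84 0;-89 -176 0 0 0 -0.96 0"
}}

```text
time_s: 18.17
eef_pos: [554.2, 178.4, 122.2]
tool_rot: [-0.001, -0.367, 0.93, 0.0]
contact_force: [0.5, 0.0, -0.4]
opening: 1.002
finger_force: 0.0
```

```bash
python3 - <<'E'
from h import *
f=ctrl.grab_frame("wrist")
for l in("lemon_big_mid",):
  for d in ctrl.spot_point("wrist",l): print(l,d["score"],w(f,d["location"]).round(1))
print(blob(f,(558,182,23),23,110,130))
go(558,182,4,3.97)
E
```

```text
lemon_big_mid 0.94 [560.  183.9  19.6]
(array([557.7, 183.3]), np.float64(0.83), array([48., 62.]), 4624)
shift [ -5.   -0.7 118.4] turn [ 0.002 -0.002 -0.079] psi now -2.392 t 18.2667 pos [554.1 179.2 122.4] j [ 0.19  0.48 -0.17  0.93  0.   -0.56]
```

{"method": "arm_command", "body": {
  "series": "-6 0 30 0 0 -0.08 0;-6 0 65 0 0 -0.08 0;-6 0 98 0 0 -0.08 0;-6 0 118 0 0 -0.08 0;-6 0 118 0 0 -0.08 0;-6 0 118 0 0 -0.08 255;-6 0 118 0 0 -0.08 255;-6 0 118 0 0 -0.08 255",
  "force": 35
}}

```text
time_s: 18.93
eef_pos: [560.7, 184.2, 7.6]
tool_rot: [0.001, -0.402, 0.916, -0.0]
contact_force: [-0.4, 0.5, 0.4]
opening: 0.608
finger_force: 0.0
```

{"method": "arm_command", "body": {
  "series": "0 0 0 0 0 0 255;0 0 0 0 0 0 255;0 0 0 0 0 0 255;0 0 0 0 0 0 255;0 0 -20 0 0 0 255;0 0 -55 0 0 0 255;0 0 -95 0 0 0 255;0 0 -125 0 0 0 255"
}}

```text
time_s: 19.6
eef_pos: [560.2, 184.0, 134.7]
tool_rot: [0.001, -0.402, 0.916, -0.0]
contact_force: [2.1, 1.0, -0.9]
opening: 0.538
finger_force: 36.7
```

```bash
python3 - <<'E'
from h import *
f=ctrl.grab_frame("top")
for d in ctrl.spot_point("top","wood_bowl"): print(d["score"],w(f,d["location"]).round(1))
f=ctrl.grab_frame("scene")
for d in ctrl.spot_point("scene","wood_bowl"): print(d["score"],w(f,d["location"]).round(1))
go(652,-22,130,4.4);go(652,12,130,3.97)
E
```

```text
0.61 [650.7 -22.5   6.7]
0.35 [ 682.5 -223.6    2.6]
shift [  89.7 -206.9    2.6] turn [-0.002  0.002 -0.431] psi now -2.314 t 19.8 pos [560.3 184.  132.4] j [ 0.19  0.48 -0.14  0.95 -0.   -0.63]
shift [  64.6 -183.9    2.6] turn [-0.002  0.002 -0.001] psi now -2.314 t 19.8 pos [560.3 184.  132.4] j [ 0.19  0.48 -0.14  0.95 -0.   -0.63]
```

{"method": "arm_command", "body": {
  "series": "10 -36 0 0 0 0 255;20 -72 0 0 0 0 255;30 -108 0 0 0 0 255;40 -144 0 0 0 0 255;50 -178 0 0 0 0 255;58 -206 0 0 0 0 255;58 -206 0 0 0 0 255;58 -206 0 0 0 0 255"
}}

```text
time_s: 20.47
eef_pos: [671.4, 0.3, 128.9]
tool_rot: [-0.001, -0.401, 0.916, 0.001]
contact_force: [0.2, 1.1, -1.4]
opening: 0.54
finger_force: 36.8
```

```bash
python3 - <<'E'
from h import *
go(673,1.6,16,3.97)
f=ctrl.grab_frame("top")
for l in ("wood_bowl","lemon_big_mid"):
  for d in ctrl.spot_point("top",l): print(l,d["score"],w(f,d["location"]).round(1))
E
```

```text
shift [ -2.2  -0.5 112.9] turn [ 0.002 -0.002 -0.003] psi now -2.316 t 20.4667 pos [6.714e+02 3.000e-01 1.289e+02] j [-0.11  0.64  0.13  1.06  0.   -0.93]
```

{"method": "arm_command", "body": {
  "series": "-2 -1 35 0 0 0 255;-2 -1 70 0 0 0 255;-2 -1 92 0 0 0 255;-2 -1 104 0 0 0 255;-2 -1 110 0 0 0 255;-2 -1 112 0 0 0 255;-2 -1 112 0 0 0 255"
}}

```text
time_s: 21.2
eef_pos: [674.6, 3.0, 19.8]
tool_rot: [0.0, -0.403, 0.915, -0.0]
contact_force: [-0.5, -0.4, -0.5]
opening: 0.541
finger_force: 36.8
```

{"method": "arm_command", "body": {
  "series": "0 0 0 0 0 0 255"
}}

```text
time_s: 21.28
eef_pos: [675.2, 2.7, 20.5]
tool_rot: [0.001, -0.402, 0.915, -0.001]
contact_force: [-0.1, 0.7, -2.0]
opening: 0.542
finger_force: 36.8
```

{"method": "arm_command", "body": {
  "series": "1 0 1.5 0 0 0 255;1 0 3 0 0 0 255;1 0 3 0 0 0 255"
}}

```text
time_s: 21.53
eef_pos: [673.6, 1.7, 16.3]
tool_rot: [0.0, -0.402, 0.916, -0.0]
contact_force: [-0.5, -0.7, -1.1]
opening: 0.539
finger_force: 36.8
```

{"method": "arm_command", "body": {
  "series": "0 0 1.5 0 0 0 255;0 0 1.5 0 0 0 255;0 0 1.5 0 0 0 80;0 0 1.5 0 0 0 80;0 0 1.5 0 0 0 80;0 0 1.5 0 0 0 80"
}}

```text
time_s: 22.03
eef_pos: [673.4, 1.8, 14.3]
tool_rot: [-0.0, -0.402, 0.915, 0.0]
contact_force: [0.3, 0.4, 0.3]
opening: 0.684
finger_force: 0.0
```

{"method": "arm_command", "body": {
  "series": "0 0 -12 0 0 0 80;0 0 -40 0 0 0 80;0 0 -80 0 0 0 80;0 0 -115 0 0 0 80;0 0 -115 0 0 0 0;0 0 -115 0 0 0 0"
}}

```text
time_s: 22.53
eef_pos: [675.3, 1.7, 132.9]
tool_rot: [0.002, -0.402, 0.915, -0.001]
contact_force: [-0.6, -0.9, -0.7]
opening: 0.937
finger_force: 0.0
```

```bash
python3 - <<'E'
from h import *
go(438,155,130,3.2)
f=ctrl.grab_frame("wrist"); cv2.imwrite("pics/w6.png",f["img"])
for l in("lemon_big_mid","wood_bowl"):
  for d in ctrl.spot_point("wrist",l): print(l,d["score"],w(f,d["location"]).round(1))
E
```

```text
shift [ 47.5 278.5   1.5] turn [-0.003  0.005  0.77 ] psi now -2.313 t 22.5333 pos [675.3   1.7 132.9] j [-0.11  0.63  0.13  1.07  0.   -0.93]
lemon_big_mid 0.61 [673.5   2.8  29.2]
wood_bowl 0.92 [645.9 -19.    2.2]
```

View pics/w6.png

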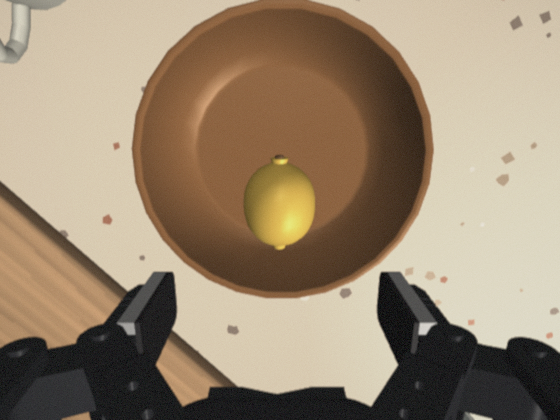

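The big lemon lies on the bowl floor at (280,204), leaving room for the small lemon at about (280,115).

{"method": "arm_command", "body": {
  "series": "6 38 0 0 0 0.11 0;12 76 0 0 0 0.22 0;19 114 0 0 0 0.33 0;26 152 0 0 0 0.44 0;33 190 0 0 0 0.55 0;39 228 0 0 0 0.66 0;45 262 0 0 0 0.77 0;47 278 0 0 0 0.77 0"
}}

```text
time_s: 23.35
eef_pos: [431.8, 156.4, 128.2]
tool_rot: [-0.002, -0.026, 1.0, -0.0]
contact_force: [0.1, 0.1, 0.5]
opening: 0.999
finger_force: 0.0
```

```bash
python3 - <<'E'
from h import *
f=ctrl.grab_frame("wrist")
for d in ctrl.spot_point("wrist","lemon_small_mid"): print(d["score"],w(f,d["location"]).round(1))
b=blob(f,(438,155,22),22,110,130); print(b)
go(b[0][0],b[0][1],4,b[1])
E
```

```text
0.94 [436.1 156.4  19.1]
(array([436.3, 155.9]), np.float64(-3.13), array([45., 55.]), 3651)
shift [ -2.9  -0.5 124.7] turn [-0.    -0.003  0.051] psi now -3.079 t 23.45 pos [433.8 156.2 128.7] j [ 0.19  0.26 -0.48  0.83  0.    0.12]
```

{"method": "arm_command", "body": {
  "series": "-3 0 35 0 0 0.05 0;-3 0 70 0 0 0.05 0;-3 0 105 0 0 0.05 0;-3 0 124 0 0 0.05 0;-3 0 124 0 0 0.05 0;-3 0 124 0 0 0.05 255;-3 0 124 0 0 0.05 255;-3 0 124 0 0 0.05 255"
}}

```text
time_s: 24.12
eef_pos: [441.4, 155.4, 6.7]
tool_rot: [0.001, -0.004, 1.0, 0.0]
contact_force: [0.7, 0.4, 0.2]
opening: 0.604
finger_force: 0.0
```

{"method": "arm_command", "body": {
  "series": "0 0 0 0 0 0 255;0 0 0 0 0 0 255;0 0 0 0 0 0 255;0 0 0 0 0 0 255;0 0 -20 0 0 0 255;0 0 -55 0 0 0 255;0 0 -95 0 0 0 255;0 0 -125 0 0 0 255"
}}

```text
time_s: 24.78
eef_pos: [440.5, 155.5, 134.1]
tool_rot: [0.002, -0.004, 1.0, 0.0]
contact_force: [1.5, 0.1, -0.4]
opening: 0.501
finger_force: 36.1
```

```bash
python3 - <<'E'
from h import *
go(630,-46,130,3.97)
E
```

```text
shift [-187.7 -203.1    4.6] turn [-0.001  0.003 -0.82 ] psi now -3.133 t 24.7833 pos [440.5 155.5 134.1] j [ 0.18  0.26 -0.47  0.84 -0.    0.17]
```

{"method": "arm_command", "body": {
  "series": "-27 -28 0 0 0 -0.11 255;-54 -57 0 0 0 -0.22 255;-81 -86 0 0 0 -0.33 255;-108 -115 0 0 0 -0.44 255;-135 -143 0 0 0 -0.55 255;-162 -171 0 0 0 -0.66 255;-182 -192 0 0 0 -0.77 255;-190 -200 0 0 0 -0.82 255"
}}

```text
time_s: 25.45
eef_pos: [634.5, -46.7, 131.6]
tool_rot: [0.001, -0.404, 0.915, -0.001]
contact_force: [-0.6, -0.2, -0.6]
opening: 0.505
finger_force: 36.1
```

```bash
python3 - <<'E'
from h import *
go(632,-43,18,3.97)
f=ctrl.grab_frame("top")
for l in ("wood_bowl","lemon_small_mid"):
  for d in ctrl.spot_point("top",l): print(l,d["score"],w(f,d["location"]).round(1))
go(632,-43,18,3.97)
E
```

```text
shift [ -0.9   4.7 113.6] turn [-0.004  0.001  0.004] psi now -2.309 t 25.45 pos [634.5 -46.7 131.6] j [-0.19  0.56  0.    1.01 -0.   -1.02]
shift [ -0.6   0.4 113. ] turn [-0.001  0.001 -0.002] psi now -2.316 t 25.6 pos [631.8 -43.7 131. ] j [-0.18  0.56 -0.    1.01  0.   -1.01]
```

{"method": "arm_command", "body": {
  "series": "0 0 35 0 0 0 255;0 0 70 0 0 0 255;0 0 92 0 0 0 255;0 0 104 0 0 0 255;0 0 110 0 0 0 255;0 0 113 0 0 0 255;0 0 113 0 0 0 255;0 0 113 0 0 0 255"
}}

```text
time_s: 26.27
eef_pos: [632.4, -43.0, 18.9]
tool_rot: [0.001, -0.402, 0.915, -0.001]
contact_force: [0.4, -0.3, -0.1]
opening: 0.507
finger_force: 36.1
```

{"method": "arm_command", "body": {
  "series": "0 0 1 0 0 0 255;0 0 2 0 0 0 255;0 0 2 0 0 0 255"
}}

```text
time_s: 26.52
eef_pos: [631.8, -43.1, 15.9]
tool_rot: [0.0, -0.402, 0.916, -0.0]
contact_force: [-0.8, 0.3, -0.4]
opening: 0.508
finger_force: 36.1
```

{"method": "arm_command", "body": {
  "series": "0 0 1.5 0 0 0 255;0 0 1.5 0 0 0 255;0 0 1.5 0 0 0 85;0 0 1.5 0 0 0 85;0 0 1.5 0 0 0 85;0 0 1.5 0 0 0 85"
}}

```text
time_s: 27.02
eef_pos: [631.4, -43.1, 13.8]
tool_rot: [-0.0, -0.402, 0.915, 0.0]
contact_force: [0.5, 0.1, 0.5]
opening: 0.666
finger_force: 0.0
```

{"method": "arm_command", "body": {
  "series": "0 0 -12 0 0 0 85;0 0 -40 0 0 0 85;0 0 -80 0 0 0 85;0 0 -120 0 0 0 85;0 0 -160 0 0 0 85;30 0 -190 0 0 0 85;70 0 -190 0 0 0 85;110 0 -190 0 0 0 85"
}}

```text
time_s: 27.68
eef_pos: [557.7, -124.8, 207.1]
tool_rot: [0.002, -0.403, 0.915, -0.002]
contact_force: [0.7, -1.7, -0.1]
opening: 0.668
finger_force: 0.0
```

```bash
python3 - <<'E'
from h import *
f=ctrl.grab_frame("scene"); cv2.imwrite("pics/s3.png",cv2.resize(f["img"][150:390,60:450],None,fx=2,fy=2))
f=ctrl.grab_frame("top")
for l in ("wood_bowl","lemon_small_mid","lemon_big_mid","potato_round_mid","potato_long_mid","steamer","garlic_mid","clay_dish","tea_glass","coffee_cup"):
  for d in ctrl.spot_point("top",l): print(l,round(d["score"],2),w(f,d["location"]).round(1))
E
```

```text
wood_bowl 0.73 [648.1 -25.1   3.9]
wood_bowl 0.17 [625.1 -46.2  31.4]
lemon_small_mid 0.78 [629.3 -47.2  31.9]
lemon_big_mid 0.6 [671.3  -3.7  33. ]
potato_round_mid 0.47 [ 204.  -384.    26.5]
garlic_mid 0.93 [498.  369.7  32.2]
clay_dish 0.88 [504.  369.   -2.2]
tea_glass 0.64 [695.5 226.2   3. ]
coffee_cup 0.42 [697.2 226.3   5.8]
```

View pics/s3.png

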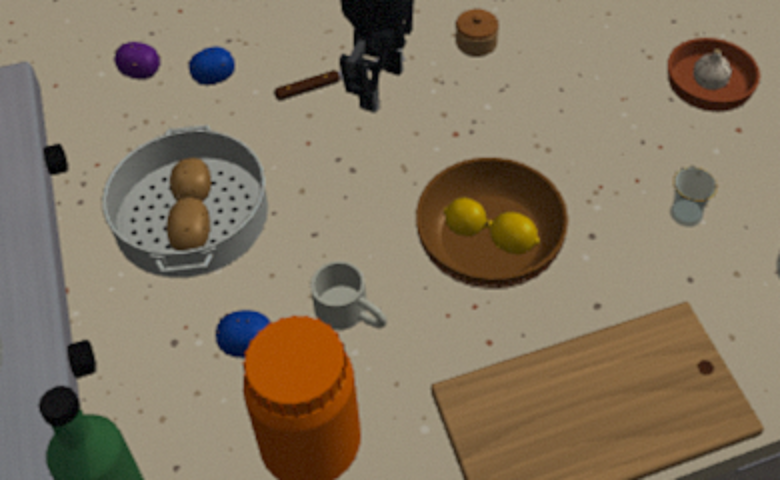

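The potatoes are in the basket at (190,180) and (188,224), the lemons in the bowl at (466,216) and (515,232), and the garlic in the dish at (712,70). The glass and cup are still standing where they were and the arm is clear, so I'll hand in.

{"method": "arm_command", "body": {
  "series": "0 0 0 0 0 0 85;0 0 0 0 0 0 85;0 0 0 0 0 0 85;0 0 0 0 0 0 85"
}}

```text
time_s: 28.62
eef_pos: [557.1, -124.1, 203.9]
tool_rot: [-0.0, -0.402, 0.915, 0.0]
contact_force: [-0.7, 0.2, 0.7]
opening: 0.67
finger_force: 0.0
```

```bash
python3 -c "
from station import ctrl
print(ctrl.sign_off())"
```

```text
the job is handed in; nothing more can be done
None
```

I handed the job in at about 29 s of the 136 s allowed: potatoes in the steamer basket, lemons in the wooden bowl and garlic in the clay dish, with the glass and cup unmoved in the last picture; no verdict came back.

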